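# Clamp a print in its clip-rail frame

### The job

A print and its clear cover sheet already lie in the small aluminium picture frame, with all four hinged rails standing open. Clamp them evenly, opposite sides in turn so that the sheets stay square: with your fingertips press the rails flat shut from above, lightly and one at a time, in this order: the far long rail, the near long rail, the left short rail, the right short rail. Do not lift or shove the frame, put no fingermarks on the clear sheet, and leave the pots, pencil and eraser beside it alone.

Things in the scene. Friction and masses are not known exactly. Their poses are not given: they have to be found in the camera images.
- snap_frame: loose A5 clip-rail picture frame lying face up, aluminium with black corners, 186 mm (its x) by 248 mm (its y), 13 mm high when shut, about 0.65 kg. Origin: centre of its underside; z up, x away from the robot, y to the left (turned up to 0.3 rad). Four rails, 26 mm wide (186 or 124 mm long), hinged along the frame's outer edge 9 mm above the table; shut, its top is at 12.5 mm
- cover_sheet: rigid clear plastic sheet over the print in the middle of the frame, 146 x 208 mm, top 6 mm above the table (6 mm below the tops of the shut rails); fixed in the frame, same axes; not to be touched
- far_rail (a joint): hinge angle of the far long rail (rad): 0 = shut, lying flat; grows as its inner edge swings up and outward; starts at 0.5 to 0.75. Hinge line at frame x = +0.0895, 9 mm above the table. Friction hinge: stays where left, gives way at 3 to 12 N to a slow push straight down on its sloping face, mid-length, about 8 mm in from the hinge line (at the free edge itself a finger may stick)
- near_rail (a joint): hinge angle of the near long rail (rad): 0 = shut, lying flat; grows as its inner edge swings up and outward; starts at 0.5 to 0.75. Hinge line at frame x = -0.0895, 9 mm above the table. Friction hinge: stays where left, gives way at 3 to 12 N to a slow push straight down on its sloping face, mid-length, about 8 mm in from the hinge line (at the free edge itself a finger may stick)
- left_rail (a joint): hinge angle of the left short rail (rad): 0 = shut, lying flat; grows as its inner edge swings up and outward; starts at 0.5 to 0.75. Hinge line at frame y = +0.1205, 9 mm above the table. Friction hinge: stays where left, gives way at 3 to 12 N to a slow push straight down on its sloping face, mid-length, about 8 mm in from the hinge line (at the free edge itself a finger may stick)
- right_rail (a joint): hinge angle of the right short rail (rad): 0 = shut, lying flat; grows as its inner edge swings up and outward; starts at 0.5 to 0.75. Hinge line at frame y = -0.1205, 9 mm above the table. Friction hinge: stays where left, gives way at 3 to 12 N to a slow push straight down on its sloping face, mid-length, about 8 mm in from the hinge line (at the free edge itself a finger may stick)
- far_rail_edge (a point): middle of the free (inner) edge of the far long rail, on its upper face; moves with the rail: when open 23 to 29 mm above the table, 17 to 22 mm in from the hinge line; when shut 11.5 mm above the table, 26 mm in
- near_rail_edge (a point): middle of the free (inner) edge of the near long rail, on its upper face; moves with the rail: when open 23 to 29 mm above the table, 17 to 22 mm in from the hinge line; when shut 11.5 mm above the table, 26 mm in
- left_rail_edge (a point): middle of the free (inner) edge of the left short rail, on its upper face; moves with the rail: when open 23 to 29 mm above the table, 17 to 22 mm in from the hinge line; when shut 11.5 mm above the table, 26 mm in
- right_rail_edge (a point): middle of the free (inner) edge of the right short rail, on its upper face; moves with the rail: when open 23 to 29 mm above the table, 17 to 22 mm in from the hinge line; when shut 11.5 mm above the table, 26 mm in
- paint_pot_white: loose paint pot with a white lid, 62 mm across, 58 mm high, standing off the near left corner of the frame; origin at the centre of its underside; leave alone
- paint_pot_umber: loose paint pot with a brown spot on its lid, 62 mm across, 58 mm high, standing off the near right corner of the frame; origin at the centre of its underside; leave alone
- pencil: loose pencil, 8 mm thick, 175 mm long (its y), lying in front of the near rail; origin at the centre of its underside; leave alone
- eraser: loose two-tone eraser, 21 mm wide, 60 mm long (its y), 13 mm high, lying beyond the left rail; origin at the centre of its underside; leave alone

How it is judged:
By the outcome, as a careful person would: the job done as asked, in the order asked, and still so for the second after the job is handed in, with the robot touching nothing.
It also fails if it takes over 54 s, if anything falls off the work surface, if the arm or the gripper's body presses on something with over 40 N, if the wrist force passes 120 N, or if a joint passes its speed limit or range.

### The arm

A 6-joint arm with a two-finger parallel gripper is mounted at the origin on the work surface; the furniture and walls round the work are solid. World frame = base frame: x ahead of the robot, y to its left, z up, the work surface at z = 0. Lengths are in mm, angles in rad, forces in N, time in s.
With the tool pointing down it reaches from about 275 to 1000 mm from the base axis. Payload 8.4 kg.
Tool frame: the origin (TCP) lies midway between the tips of the shut fingers; the grasp point (between the pads) lies 19 mm behind it; z points along the fingers, y is the line along which they close (so a half turn about z gives the same grasp; the last joint's range is limited). The gripper opens to 85 mm and grips with 20 to 120 N. Pads are 22 mm wide; open, the fingers measure 114 mm over their backs; the gripper's body (76 mm by 85 mm) begins 54 mm behind the grasp point. The pads swing forward as they close: fully open they stand 13 mm farther back than shut.
Start: joints at [-1.156, 0.353, 1.633, -0, 1.155, -0.002], TCP at [253.022, -571.496, 231.281] pointing down, gripper open.
Joint ranges: [-2.63, 2.63], [-0.92, 2.1], [0.06, 2.66], [-1.3, 4.44], [0, 2.69], [-3.02, 3.02]. Speed limits (rad/s): [2.22, 2.22, 2.79, 3.14, 3.14, 3.14].

### API

Orientations are given as [roll, pitch, yaw] about the fixed x, y, z axes, in that order (R = Rz(yaw) Ry(pitch) Rx(roll)).
In Python, from rig import telemetry, optics, r gives the robot as it stands.
- The arm moves only by the tool play_rows, never from a script. Its arguments are lists of equal length, an entry for each row: "dp": the shift along the tool's x, y, z in units of 40 mm (1.0 is 40 mm), a list of three; "rot": the turn, a rotation vector about the tool's x, y, z in units of 6 degrees (1.0 is 6 degrees), a list of three. In form: {"dp": [[tx, ty, tz], ...], "rot": [[ax, ay, az], ...]}. A call has 1 to 5 rows; each row is the pose to reach, as a shift and turn from the pose commanded when the call began, along the tool's axes at that moment; what a row does not reach only later rows make up. A row lasts 1/12 s, in which the tool goes at most 41.7 mm and 7.16 degrees, less where a joint would pass 70% of its speed; a pose out of reach is approached as far as the arm can. A call with a gripper value outside its range is refused whole. "fingers" is the opening, from 0 (shut) to 1 (fully open), set as the call begins (left out, the last holds). The fingers move at their own pace and stop on an object; "grip_force" is the grip in N (left out, the last holds). Time passes only in rows, so rows that repeat a pose let the fingers close. It gives the time, the measured TCP pose, the force, the opening and the grip force at its end, in the units of the state.
- telemetry.sense(): the state, without advancing time (a new reading comes with each control period).
- optics.grab_frame(name): name is "scene" or "top" or "wrist"; returns a dict with "color" (384x512x3 uint8, red, green, blue), "mtx" (3x3 intrinsics, pixels), "D" ([k1, k2, p1, p2, k3] as OpenCV has them; the pictures are not rectified), "R" (3x3) and "t" (3): a world point X has camera coordinates R X + t; the wrist camera has in their place "mount" (4x4, takes a point from camera to tool coordinates, whose origin is the TCP and whose axes are the flange's). Camera axes: x right, y down, z forward; pixel columns grow to the right and rows downward; lengths in mm; the calibration is good to about 2 mm. A picture is of the moment at which its call begins: read the wrist's pose just before it. There is no depth.
- r.sign_off(): hands the job in; it is judged then, once.
The state is a dict: "clock": time; "qpos": joint angles; "qvel": joint speeds; "joint_efforts": joint torques, N m; "eef_pos": TCP position; "tcp_rot": TCP orientation; "contact_force": force on the tool from outside, world axes, zero at the start; "wrist_torque": the same for the moment, N m; "opening": opening from 0.0 (shut) to 1.0 (fully open); "grasp_force": force on a finger pad.
Only numpy, scipy, OpenCV 4.12 (cv2) and the standard library are available. Lean on these libraries where they do the work, as an engineer would, in place of code of your own. Each camera call takes 0.05 s, during which the arm holds its last target. There are 200 camera calls.

## Working session

There is one attempt and no reset: what is moved stays moved. The work goes in short steps, Python scripts to look and compute and a tool call to move; the robot and the scene stay as the last step left them, time stands still between calls to the robot, and variables do not carry over. Pictures are saved under pics/ and viewed, at most 10 in all, crops included, and the job is handed in when it is done.

Besides the shell and the picture viewer there is one more tool, called after "Call:" as name(argument=value, ...) on one line, values as JSON. play_rows: Moves the arm, as the interface text tells. Its arguments: {"type":"object","properties":{"dp":{"type":"array"},"rot":{"type":"array"},"fingers":{"type":"number"},"grip_force":{"type":"number"}},"required":["dp","rot"]}

```bash
mkdir -p pics; ls
python3 - <<'E'
from rig import telemetry, optics, r
import cv2
print(telemetry.sense())
for n in("scene","top"):
    f=optics.grab_frame(n); cv2.imwrite(f"pics/{n}0.png",f["color"][...,::-1])
    print(n,f["mtx"],f["D"],f["R"],f["t"])
print(optics.grab_frame("wrist")["mount"])
E
```

```text
pics
{'clock': 0.0, 'qpos': array([-1.15640181e+00,  3.53638034e-01,  1.63415989e+00, -1.12436793e-06,
        1.15521829e+00, -2.39367964e-03]), 'qvel': array([ 0.00136747, -0.00091629,  0.00105282, -0.00068015, -0.00019021,
       -0.00045624]), 'joint_efforts': array([ 1.84504570e-03, -6.05237460e+01, -3.42065477e+01,  3.62529454e-05,
        9.09636612e-03,  1.20738005e-05]), 'eef_pos': array([ 252.81916963, -571.03961683,  230.55698817]), 'tcp_rot': array([-3.14016910e+00, -2.37952560e-06,  4.16788654e-01]), 'contact_force': array([-0.08576368,  0.19580425,  0.63323234]), 'wrist_torque': array([-0.00223679,  0.02171145, -0.03371048]), 'grasp_force': 0.0, 'opening': 0.9997539147516011}
scene [[490.49497265   0.         254.4877163 ]
 [  0.         490.49497265 195.58657794]
 [  0.           0.           1.        ]] [-0.18424449  0.          0.          0.          0.        ] [[ 0.53113803 -0.84728211 -0.00232748]
 [-0.42193598 -0.26211601 -0.86790854]
 [ 0.73475331  0.46196128 -0.49671859]] [-386.03605769  227.75259697  865.09188461]
top [[404.22194795   0.         264.9475155 ]
 [  0.         404.22194795 189.84587746]
 [  0.           0.           1.        ]] [-0.09556928  0.          0.          0.          0.        ] [[-0.02594739 -0.99930011 -0.02694473]
 [-0.98247104  0.03046925 -0.18390837]
 [ 0.18460064  0.02170047 -0.98257401]] [-111.29002091  511.50971446  796.29798506]
[[ 1.89887152e-04 -9.64610671e-01 -2.63678248e-01  6.75698548e+01]
 [ 9.99999944e-01  2.55726386e-04 -2.15373317e-04 -4.78682024e-01]
 [ 2.75180885e-04 -2.63678192e-01  9.64610665e-01 -1.41756975e+02]
 [ 0.00000000e+00  0.00000000e+00  0.00000000e+00  1.00000000e+00]]
```

View pics/scene0.png

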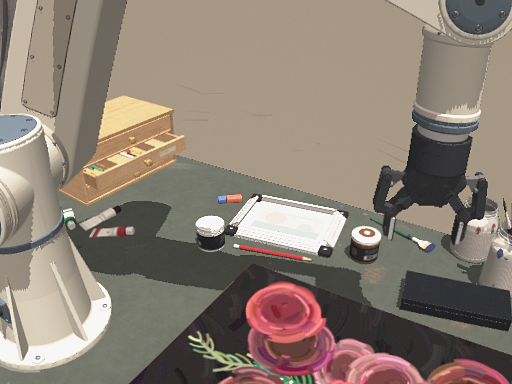

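View pics/top0.png

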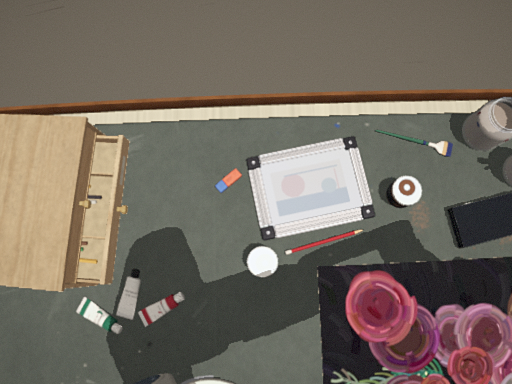

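The scene view shows the open frame between the two pots. In the top view the black corners sit at about (253,162), (350,143), (368,211) and (268,232), with the white pot at (262,261), the umber pot at (405,191), the pencil at (325,241) and the eraser at (229,180).

```bash
cat > h.py <<'E'
import numpy as np, cv2
def ray(f,px):
    p=cv2.undistortPoints(np.array([[px]],float),f["mtx"],f["D"])[0,0]
    return -f["R"].T@f["t"], f["R"].T@np.array([p[0],p[1],1])
def cast(f,px,z):
    c,d=ray(f,px); return c+d*(z-c[2])/d[2]
def proj(f,X):
    return cv2.projectPoints(np.array(X,float).reshape(-1,3),cv2.Rodrigues(f["R"])[0],f["t"],f["mtx"],np.array(f["D"]))[0][:,0]
E
python3 - <<'E'
from rig import optics
from h import *
f=optics.grab_frame("top"); im=f["color"]
m=(im.max(2)<45).astype(np.uint8)
n,l,s,c=cv2.connectedComponentsWithStats(m[125:250,235:385])
P=[]
for i in range(1,n):
    if s[i,4]>40:
        px=c[i]+[235,125]; X=cast(f,px,12); P.append(X[:2]); print(s[i],px.round(1),X.round(1))
P=np.array(P); 
print("d",[[round(np.linalg.norm(a-b)) for a in P] for b in P])
ctr,sz,a=cv2.minAreaRect(P.astype(np.float32)); print("rect",ctr,sz,a)
crop=im[120:280,210:440]; cv2.imwrite("pics/topc.png",cv2.resize(crop[...,::-1],None,fx=3.4,fy=3.4,interpolation=cv2.INTER_CUBIC))
for px,z in(((262,261),58),((405,190),58),((287,252),8),((361,233),8),((229,180),13)): print(px,cast(f,px,z).round())
E
```

```text
d []Traceback (most recent call last):
  File "<stdin>", line 12, in <module>
cv2.error: OpenCV(4.12.0) /io/opencv/modules/imgproc/src/convhull.cpp:143: error: (-215:Assertion failed) total >= 0 && (depth == CV_32F || depth == CV_32S) in function 'convexHull'
```

Run:
```python
from rig import optics
from h import *
f=optics.grab_frame("top"); im=f["color"]
print(im[162,253],im[143,350],im[211,368],im[140,300])
crop=im[120:280,210:440]; cv2.imwrite("pics/topc.png",cv2.resize(crop[...,::-1],None,fx=3.4,fy=3.4,interpolation=cv2.INTER_CUBIC))
for t in(45,52,60):
  m=(im.max(2)<t).astype(np.uint8)
  n,l,s,c=cv2.connectedComponentsWithStats(m[125:250,235:385])
  P=[]
  for i in range(1,n):
    if 25<s[i,4]<400:
        px=c[i]+[235,125]; X=cast(f,px,12); P.append(X[:2]); print(t,s[i],px.round(1),X.round(1))
  if len(P)==4:
    P=np.array(P); print("d",[[round(np.linalg.norm(a-b)) for a in P] for b in P]); print(P.mean(0))
for px,z in(((262,261),58),((405,190),58),((287,252),8),((361,233),8),((229,180),13)): print(px,cast(f,px,z).round())
```

```text
[227 224 224] [200 197 197] [216 211 211] [108 108 101]
60 [109  12  13  12  83] [349.7 141.8] [ 617.1 -315.9   12. ]
60 [127  81  12  13  37] [366.  212.1] [ 459.1 -340.7   12. ]
60 [ 25 104  13  11  27] [263.7 235.1] [ 416.7 -119.8   12. ]
60 [130 104  20  21 172] [375.6 239.9] [ 399.2 -357.2   12. ]
d [[0, 160, 280, 222], [160, 0, 225, 62], [280, 225, 0, 238], [222, 62, 238, 0]]
[ 473.03841246 -283.36707959]
(262, 261) [ 362. -116.   58.]
(405, 190) [ 497. -414.   58.]
(287, 252) [ 380. -168.    8.]
(361, 233) [ 415. -328.    8.]
(229, 180) [539. -47.  13.]
```

View pics/topc.png

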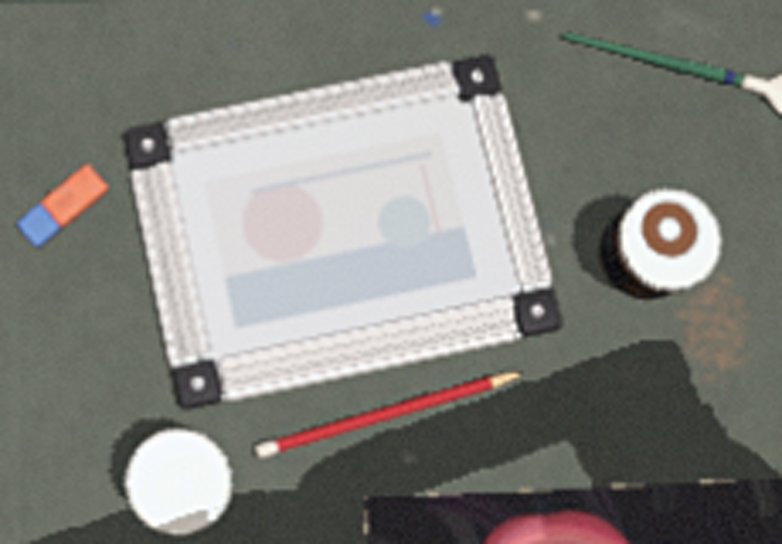

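The crop shows the four corner screws at crop pixels (148,145), (477,76), (538,311) and (198,384). The near-left corner is closest to the white pot, and the pencil is parallel to the near rail.

Run:
```python
from rig import optics
from h import *
f=optics.grab_frame("top"); im=f["color"]
C=[(148,145),(477,76),(538,311),(198,384)]
P=np.array([cast(f,((x+.5)/3.4-.5+210,(y+.5)/3.4-.5+120),12) for x,y in C])
FL,FR,NR,NL=P
print(P.round(1)); n=np.linalg.norm
print("widths y",n(FL-FR),n(NL-NR)," x",n(FL-NL),n(FR-NR)," diag",n(FL-NR),n(FR-NL))
ctr=P.mean(0); v=(FL-FR+NL-NR); u=(FL-NL+FR-NR)
print("ctr",ctr,"yaw",np.arctan2(-v[0],v[1]),np.arctan2(u[1],u[0]))
# check in scene view: reproject
g=optics.grab_frame("scene"); print(proj(g,P).round(1))
c=g["color"][180:270,190:390]; cv2.imwrite("pics/scc.png",cv2.resize(c[...,::-1],None,fx=4,fy=4,interpolation=cv2.INTER_CUBIC))
```

```text
[[ 577.  -100.8   12. ]
 [ 616.6 -316.3   12. ]
 [ 461.2 -344.8   12. ]
 [ 421.8 -128.9   12. ]]
widths y 219.19198620860698 219.4940709956841  x 157.7108851362449 157.96526326361615  diag 270.11732203539344 270.34237171874446
ctr [ 519.13508016 -222.70245464   12.        ] yaw 0.1812074578830293 0.18032915067945063
[[256.8 195.7]
 [342.1 212.3]
 [325.4 248.7]
 [231.2 227.9]]
```

View pics/scc.png

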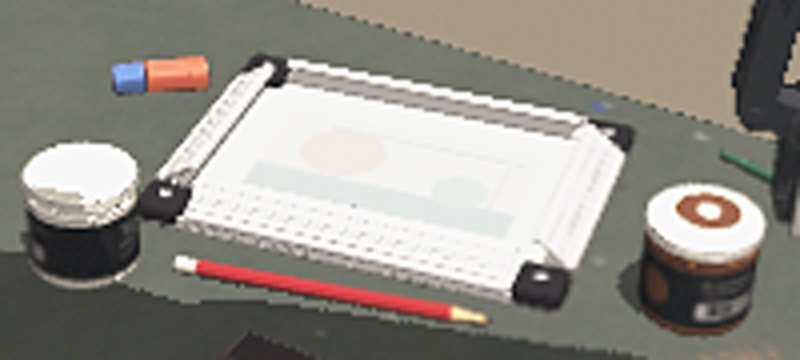

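The screws reproject into the scene view to within a pixel: near-left (231,228), near-right (325,249). So the frame centre is (519.1, -222.7) with yaw 0.181. Next I close the fingers and cross over at height.

Create go.py:
```python
import sys, numpy as np
from scipy.spatial.transform import Rotation as Ro
from rig import telemetry
C=np.array([519.1,-222.7]); yaw=0.181
ex=np.array([np.cos(yaw),np.sin(yaw)]); ey=np.array([-ex[1],ex[0]])
T=dict(far=(86.5,0,yaw),near=(-86.5,0,yaw),left=(0,117.5,yaw+np.pi/2),right=(0,-117.5,yaw+np.pi/2))
def delta(name,z):
    s=telemetry.sense(); a,b,w=T[name]; g=np.r_[C+a*ex+b*ey,z]
    R=Ro.from_euler("xyz",s["tcp_rot"]); G=Ro.from_euler("xyz",[np.pi,0,w])
    d=R.inv().apply(g-s["eef_pos"])/40; rv=(R.inv()*G).as_rotvec(degrees=True)/6
    f=s["eef_pos"][:2]-C
    print("t",round(s["clock"],2),"pos",s["eef_pos"].round(1),"rot",s["tcp_rot"].round(3),"frame xy",(f@ex).round(1),(f@ey).round(1),"F",s["contact_force"].round(1),"open",round(s["opening"],2))
    print("goal",g.round(1),"dp",d.round(3),"rot",rv.round(2))
if __name__=="__main__": delta(sys.argv[1],float(sys.argv[2]))
```

```text
(no output)
```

Call:
play_rows(dp=[[0.83,-0.34,0],[1.66,-0.68,0],[2.5,-1.02,0],[3.33,-1.36,0],[4.16,-1.7,0]], rot=[[0,0,0],[0,0,0],[0,0,0],[0,0,0],[0,0,0]], fingers=0)

```text
clock: 0.77
eef_pos: [378.5, -440.7, 231.4]
tcp_rot: [3.141, -0.0, 0.416]
contact_force: [0.3, -0.2, 0.0]
opening: 0.295
grasp_force: 0.0
```

Call:
play_rows(dp=[[0.83,-0.34,0],[1.66,-0.68,0],[2.5,-1.02,0],[3.33,-1.36,0],[4.16,-1.7,0]], rot=[[0,0,0.45],[0,0,0.9],[0,0,1.35],[0,0,1.8],[0,0,2.25]])

```text
clock: 1.18
eef_pos: [503.3, -311.0, 231.5]
tcp_rot: [3.141, -0.0, 0.179]
contact_force: [0.6, -1.0, 0.3]
opening: -0.001
grasp_force: 0.0
```

```bash
python3 go.py far 80
```

```text
t 1.18 pos [ 503.3 -311.   231.5] rot [ 3.141 -0.     0.179] frame xy -31.4 -84.0 F [ 0.6 -1.   0.3] open -0.0
goal [ 604.2 -207.1   80. ] dp [ 2.942 -2.107  3.787] rot [ 0.   -0.   -0.02]
```

Call:
play_rows(dp=[[0.6,-0.42,0.2],[1.2,-0.84,0.6],[1.8,-1.26,1.2],[2.4,-1.68,1.9],[2.94,-2.11,2.6]], rot=[[0,0,0],[0,0,0],[0,0,0],[0,0,0],[0,0,0]])

```text
clock: 1.6
eef_pos: [604.3, -207.1, 126.8]
tcp_rot: [3.141, -0.002, 0.181]
contact_force: [0.4, -0.6, 0.0]
opening: -0.002
grasp_force: 0.0
```

Call:
play_rows(dp=[[0,0,0.5],[0,0,1.0],[0,0,1.7],[0,0,1.7],[0,0,1.7]], rot=[[0,0,0],[0,0,0],[0,0,0],[0,0,0],[0,0,0]])

```text
clock: 2.02
eef_pos: [601.6, -207.8, 58.2]
tcp_rot: [-3.14, 0.003, 0.181]
contact_force: [-0.7, -0.9, -0.0]
opening: 0.001
grasp_force: 0.0
```

```bash
python3 go.py far 32
python3 - <<'E'
from rig import optics,telemetry
import cv2
for n in("scene","wrist"):
    f=optics.grab_frame(n)["color"]
    if n=="scene": f=cv2.resize(f[150:270,190:390],None,fx=4,fy=4,interpolation=cv2.INTER_CUBIC)
    cv2.imwrite(f"pics/far_{n}.png",f[...,::-1])
E
```

```text
t 2.02 pos [ 601.6 -207.8   58.2] rot [-3.14e+00  3.00e-03  1.81e-01] frame xy 83.9 -0.2 F [-0.7 -0.9 -0. ] open 0.0
goal [ 604.2 -207.1   32. ] dp [ 0.068 -0.004  0.655] rot [-0.02  0.03  0.  ]
```

View pics/far_scene.png

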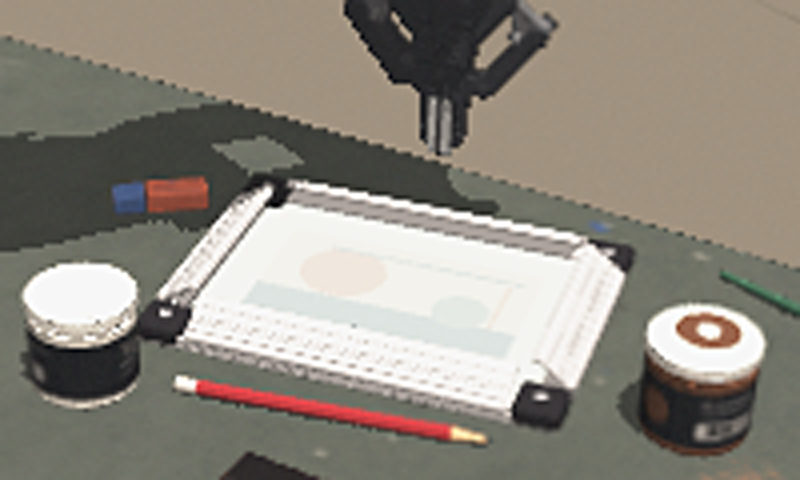

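View pics/far_wrist.png

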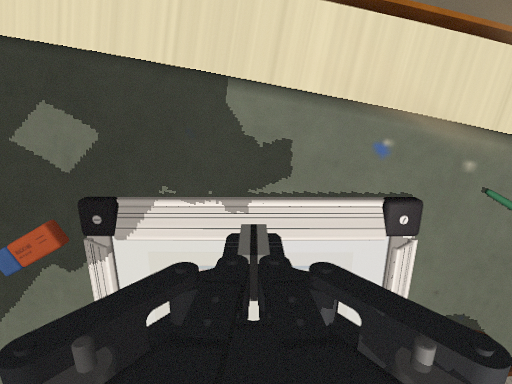

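The scene crop shows the fingertips above mid-length of the far rail, clear of everything. The wrist view shows the two far screws at (97,219) and (404,219). I'll check those against the frame pose.

Run:
```python
from rig import optics,telemetry
from h import *
from go import *
s=telemetry.sense(); f=optics.grab_frame("wrist"); M=f["mount"]
R=Ro.from_euler("xyz",s["tcp_rot"]).as_matrix()
for px in((97,219),(404,219)):
    p=cv2.undistortPoints(np.array([[px]],float),f["mtx"],f["D"])[0,0]
    d=R@M[:3,:3]@np.array([p[0],p[1],1]); c=R@M[:3,3]+s["eef_pos"]
    X=c+d*(12-c[2])/d[2]; q=X[:2]-C; print(X.round(1),"frame",(q@ex).round(1),(q@ey).round(1))
delta("far",32)
```

```text
[577.5 -98.7  12. ] frame 79.8 111.5
[ 617.2 -315.3   12. ] frame 79.8 -108.8
t 2.17 pos [ 603.8 -208.8   61.1] rot [ 3.14e+00 -2.00e-03  1.81e-01] frame xy 85.9 -1.5 F [ 0.  -0.  -0.1] open 0.0
goal [ 604.2 -207.1   32. ] dp [ 0.014 -0.04   0.728] rot [ 0.01 -0.02 -0.  ]
```

The wrist view agrees to about 1 mm, so I go down slowly onto the far rail.

Call:
play_rows(dp=[[0.02,-0.04,0.25],[0.02,-0.04,0.5],[0.02,-0.04,0.65],[0.02,-0.04,0.72],[0.02,-0.04,0.75]], rot=[[0,0,0],[0,0,0],[0,0,0],[0,0,0],[0,0,0]])

```text
clock: 2.58
eef_pos: [602.7, -206.3, 28.3]
tcp_rot: [-3.141, 0.001, 0.181]
contact_force: [0.2, -0.3, 0.2]
opening: -0.006
grasp_force: 0.0
```

Call:
play_rows(dp=[[0,0,0.02],[0,0,0.04],[0,0,0.06],[0,0,0.09],[0,0,0.12]], rot=[[0,0,0],[0,0,0],[0,0,0],[0,0,0],[0,0,0]])

```text
clock: 3.0
eef_pos: [603.4, -206.5, 24.6]
tcp_rot: [3.141, -0.0, 0.181]
contact_force: [0.1, 0.8, 0.7]
opening: 0.0
grasp_force: 0.0
```

Call:
play_rows(dp=[[0,0,0.03],[0,0,0.06],[0,0,0.09],[0,0,0.12],[0,0,0.15]], rot=[[0,0,0],[0,0,0],[0,0,0],[0,0,0],[0,0,0]])

```text
clock: 3.42
eef_pos: [603.4, -206.5, 18.6]
tcp_rot: [3.141, -0.0, 0.181]
contact_force: [0.2, 0.8, 2.6]
opening: 0.001
grasp_force: 1.1
```

Call:
play_rows(dp=[[0,0,0.015],[0,0,0.03],[0,0,0.045],[0,0,0.06],[0,0,0.075]], rot=[[0,0,0],[0,0,0],[0,0,0],[0,0,0],[0,0,0]])

```text
clock: 3.83
eef_pos: [603.1, -206.5, 15.4]
tcp_rot: [-3.142, 0.0, 0.181]
contact_force: [-0.5, 0.0, 2.4]
opening: -0.006
grasp_force: 1.1
```

Call:
play_rows(dp=[[0,0,0.015],[0,0,0.03],[0,0,0.04],[0,0,0.05],[0,0,0.05]], rot=[[0,0,0],[0,0,0],[0,0,0],[0,0,0],[0,0,0]])

```text
clock: 4.25
eef_pos: [603.1, -206.4, 13.3]
tcp_rot: [-3.141, 0.0, 0.181]
contact_force: [-1.7, -0.1, 1.8]
opening: 0.001
grasp_force: 0.7
```

Call:
play_rows(dp=[[0,0,0.01],[0,0,0.02],[0,0,0.03],[0,0,0.03],[0,0,0.03]], rot=[[0,0,0],[0,0,0],[0,0,0],[0,0,0],[0,0,0]])

```text
clock: 4.67
eef_pos: [603.1, -206.5, 12.6]
tcp_rot: [-3.141, 0.0, 0.181]
contact_force: [-2.8, 0.2, 6.7]
opening: 0.001
grasp_force: 3.1
```

Call:
play_rows(dp=[[0,0,0.01],[0,0,0.02],[0,0,0.02],[0,0,0.02]], rot=[[0,0,0],[0,0,0],[0,0,0],[0,0,0]])

```text
clock: 5.0
eef_pos: [603.1, -206.5, 12.4]
tcp_rot: [-3.142, 0.0, 0.181]
contact_force: [-5.9, 0.4, 13.0]
opening: 0.004
grasp_force: 6.6
```

Call:
play_rows(dp=[[0,0,-0.1],[0,0,-0.4],[0,0,-0.9],[0,0,-1.4],[0,0,-1.4]], rot=[[0,0,0],[0,0,0],[0,0,0],[0,0,0],[0,0,0]])

```text
clock: 5.42
eef_pos: [606.0, -207.3, 71.9]
tcp_rot: [3.139, -0.006, 0.181]
contact_force: [1.8, -0.4, -0.0]
opening: 0.003
grasp_force: 0.0
```

```bash
python3 go.py near 60
python3 - <<'E'
from rig import optics,telemetry
import cv2
f=optics.grab_frame("scene")["color"]; w=optics.grab_frame("wrist")["color"]
f=cv2.resize(f[185:265,200:380],(720,320),interpolation=cv2.INTER_CUBIC)
w=cv2.resize(w[180:260,70:430],(720,160),interpolation=cv2.INTER_CUBIC)
cv2.imwrite("pics/far_done.png",cv2.vconcat([f,w])[...,::-1])
E
```

```text
t 5.42 pos [ 606.  -207.3   71.9] rot [ 3.139 -0.006  0.181] frame xy 88.3 -0.5 F [ 1.8 -0.4 -0. ] open 0.0
goal [ 434.  -238.3   60. ] dp [-4.371 -0.015  0.272] rot [ 0.03 -0.05  0.  ]
```

View pics/far_done.png

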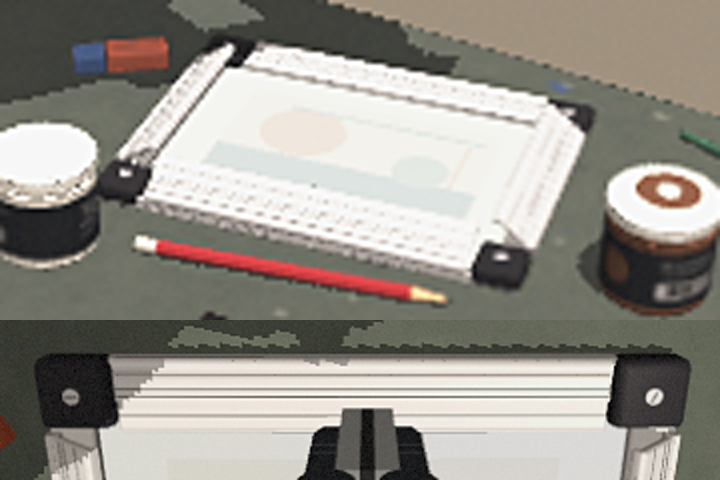

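The picture shows the far rail lying flat and flush with its corners, and the frame unmoved. Now the near rail.

Call:
play_rows(dp=[[-0.7,0,0],[-1.6,0,0],[-2.5,0,0],[-3.4,0,0],[-4.1,0,0]], rot=[[0,0,0],[0,0,0],[0,0,0],[0,0,0],[0,0,0]])

```text
clock: 5.93
eef_pos: [438.5, -235.4, 66.4]
tcp_rot: [-3.14, 0.002, 0.181]
contact_force: [0.4, 0.3, -0.2]
opening: 0.002
grasp_force: 0.0
```

Call:
play_rows(dp=[[-0.2,0,0],[-0.2,0,0.1],[-0.2,0,0.2],[-0.2,0,0.2],[-0.2,0,0.2]], rot=[[0,0,0],[0,0,0],[0,0,0],[0,0,0],[0,0,0]])

```text
clock: 6.35
eef_pos: [435.3, -237.4, 59.0]
tcp_rot: [-3.142, -0.0, 0.182]
contact_force: [0.2, -0.4, -0.3]
opening: 0.004
grasp_force: 0.0
```

```bash
python3 go.py near 31
```

```text
t 6.35 pos [ 435.3 -237.4   59. ] rot [-3.142 -0.     0.182] frame xy -85.1 0.7 F [ 0.2 -0.4 -0.3] open 0.0
goal [ 434.  -238.3   31. ] dp [-0.035  0.017  0.699] rot [-0.   -0.    0.01]
```

Call:
play_rows(dp=[[-0.03,0.01,0.2],[-0.03,0.01,0.4],[-0.03,0.01,0.6],[-0.03,0.01,0.7],[-0.03,0.01,0.7]], rot=[[0,0,0],[0,0,0],[0,0,0],[0,0,0],[0,0,0]])

```text
clock: 6.77
eef_pos: [432.2, -237.5, 30.1]
tcp_rot: [-3.14, 0.002, 0.181]
contact_force: [0.0, -0.1, -1.1]
opening: -0.002
grasp_force: 0.0
```

Call:
play_rows(dp=[[0,0,0.03],[0,0,0.06],[0,0,0.09],[0,0,0.12],[0,0,0.15]], rot=[[0,0,0],[0,0,0],[0,0,0],[0,0,0],[0,0,0]])

```text
clock: 7.18
eef_pos: [433.1, -238.2, 25.6]
tcp_rot: [3.141, -0.0, 0.181]
contact_force: [0.2, -0.4, 0.5]
opening: -0.002
grasp_force: 0.0
```

Call:
play_rows(dp=[[0,0,0.03],[0,0,0.06],[0,0,0.09],[0,0,0.12],[0,0,0.15]], rot=[[0,0,0],[0,0,0],[0,0,0],[0,0,0],[0,0,0]])

```text
clock: 7.6
eef_pos: [432.9, -238.1, 19.4]
tcp_rot: [-3.142, 0.0, 0.181]
contact_force: [-0.3, 0.2, -0.3]
opening: -0.001
grasp_force: 0.0
```

Call:
play_rows(dp=[[0,0,0.02],[0,0,0.04],[0,0,0.06],[0,0,0.08],[0,0,0.1]], rot=[[0,0,0],[0,0,0],[0,0,0],[0,0,0],[0,0,0]])

```text
clock: 8.02
eef_pos: [433.4, -238.3, 15.6]
tcp_rot: [3.141, -0.001, 0.181]
contact_force: [0.6, -0.8, 4.4]
opening: 0.001
grasp_force: 1.4
```

Call:
play_rows(dp=[[0,0,0.01],[0,0,0.025],[0,0,0.04],[0,0,0.05],[0,0,0.05]], rot=[[0,0,0],[0,0,0],[0,0,0],[0,0,0],[0,0,0]])

```text
clock: 8.43
eef_pos: [433.1, -238.2, 13.5]
tcp_rot: [3.141, -0.0, 0.181]
contact_force: [1.4, 0.2, 2.2]
opening: -0.002
grasp_force: 1.2
```

Call:
play_rows(dp=[[0,0,0.01],[0,0,0.02],[0,0,0.03],[0,0,0.035],[0,0,0.035]], rot=[[0,0,0],[0,0,0],[0,0,0],[0,0,0],[0,0,0]])

```text
clock: 8.85
eef_pos: [433.4, -238.2, 12.4]
tcp_rot: [3.141, -0.001, 0.181]
contact_force: [2.2, 0.9, 7.5]
opening: 0.005
grasp_force: 4.1
```

Call:
play_rows(dp=[[0,0,0.01],[0,0,0.015],[0,0,0.015],[0,0,0.015]], rot=[[0,0,0],[0,0,0],[0,0,0],[0,0,0]])

```text
clock: 9.18
eef_pos: [433.4, -238.2, 12.3]
tcp_rot: [3.141, -0.001, 0.181]
contact_force: [1.6, 1.9, 16.6]
opening: -0.001
grasp_force: 8.2
```

The force rose sharply at 12.3 mm, so the near rail is shut. I lift and turn for the left rail.

Call:
play_rows(dp=[[0,0,-0.1],[0,0,-0.4],[0,0,-0.9],[0,0,-1.6],[0,0,-1.9]], rot=[[0,0,0],[0,0,0],[0,0,0],[0,0,0],[0,0,0]])

```text
clock: 9.6
eef_pos: [432.7, -238.1, 89.3]
tcp_rot: [-3.142, 0.0, 0.181]
contact_force: [1.4, -0.0, 0.2]
opening: 0.001
grasp_force: 0.0
```

Call:
play_rows(dp=[[0.2,-0.3,-0.2],[0.5,-0.7,-0.2],[0.9,-1.2,-0.2],[1.3,-1.7,-0.2],[1.7,-2.2,-0.2]], rot=[[0,0,-1],[0,0,-2],[0,0,-3],[0,0,-4],[0,0,-5]])

```text
clock: 10.02
eef_pos: [483.1, -138.2, 95.1]
tcp_rot: [-3.14, 0.001, 0.709]
contact_force: [-0.6, 0.5, 0.2]
opening: -0.0
grasp_force: 0.0
```

Call:
play_rows(dp=[[0,0,0],[0,0,0],[0,0,0],[0,0,0],[0,0,0]], rot=[[0,0,-1],[0,0,-2],[0,0,-3],[0,0,-4],[0,0,-5]])

```text
clock: 10.43
eef_pos: [482.7, -138.9, 94.8]
tcp_rot: [-3.139, 0.0, 1.234]
contact_force: [-0.4, 0.7, -0.1]
opening: 0.001
grasp_force: 0.0
```

Call:
play_rows(dp=[[0,0,0],[0,0,0],[0,0,0],[0,0,0],[0,0,0]], rot=[[0,0,-1],[0,0,-2],[0,0,-3],[0,0,-4],[0,0,-5]])

```text
clock: 10.85
eef_pos: [482.7, -139.1, 94.9]
tcp_rot: [-3.139, -0.001, 1.757]
contact_force: [0.7, -0.2, 0.4]
opening: 0.001
grasp_force: 0.0
```

```bash
python3 go.py left 60
```

```text
t 10.85 pos [ 482.7 -139.1   94.9] rot [-3.139e+00 -1.000e-03  1.757e+00] frame xy -20.8 88.8 F [ 0.7 -0.2  0.4] open 0.0
goal [ 497.9 -107.1   60. ] dp [0.713 0.526 0.871] rot [-0.02 -0.01  0.05]
```

Call:
play_rows(dp=[[0.3,0.2,0.1],[0.6,0.4,0.4],[0.71,0.52,0.7],[0.71,0.52,0.87],[0.71,0.52,0.87]], rot=[[0,0,0],[0,0,0],[0,0,0],[0,0,0],[0,0,0]])

```text
clock: 11.27
eef_pos: [497.6, -107.2, 58.7]
tcp_rot: [-3.138, -0.001, 1.753]
contact_force: [-0.8, -0.3, -0.1]
opening: -0.001
grasp_force: 0.0
```

```bash
python3 - <<'E'
from rig import optics,telemetry
import cv2
w=optics.grab_frame("wrist")["color"]; f=optics.grab_frame("scene")["color"]
f=cv2.resize(f[185:265,200:380],(720,320),interpolation=cv2.INTER_CUBIC)
w=cv2.resize(w[130:270],(720,197))
cv2.imwrite("pics/near_done.png",cv2.vconcat([f,w])[...,::-1])
E
python3 go.py left 31
```

```text
t 11.37 pos [ 498.5 -107.8   60.1] rot [-3.140e+00 -1.000e-03  1.752e+00] frame xy 0.4 116.7 F [ 0.2  0.2 -0.1] open -0.0
goal [ 497.9 -107.1   31. ] dp [ 0.02  -0.009  0.728] rot [-0.02 -0.01  0.  ]
```

View pics/near_done.png

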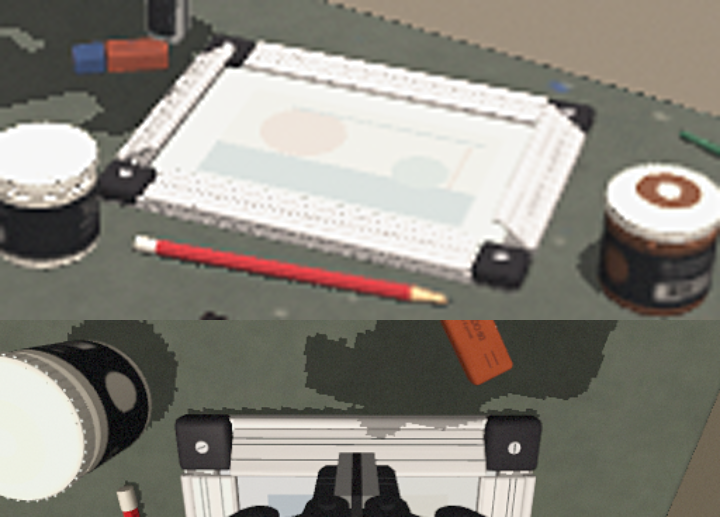

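The view shows the near rail flat with the pots, pencil and eraser unmoved. The fingers are at mid-length over the left rail, so I press it.

Call:
play_rows(dp=[[0.01,0,0.2],[0.01,0,0.4],[0.01,0,0.6],[0.01,0,0.7],[0.01,0,0.7]], rot=[[0,0,0],[0,0,0],[0,0,0],[0,0,0],[0,0,0]])

```text
clock: 11.78
eef_pos: [498.3, -107.1, 31.5]
tcp_rot: [-3.14, -0.001, 1.752]
contact_force: [-0.4, 0.7, 0.6]
opening: 0.001
grasp_force: 0.0
```

Call:
play_rows(dp=[[0,0,0.03],[0,0,0.06],[0,0,0.09],[0,0,0.12],[0,0,0.15]], rot=[[0,0,0],[0,0,0],[0,0,0],[0,0,0],[0,0,0]])

```text
clock: 12.2
eef_pos: [499.4, -107.2, 26.8]
tcp_rot: [3.141, 0.0, 1.752]
contact_force: [-0.7, -0.2, -0.5]
opening: 0.003
grasp_force: 0.0
```

Call:
play_rows(dp=[[0,0,0.03],[0,0,0.06],[0,0,0.09],[0,0,0.12],[0,0,0.14]], rot=[[0,0,0],[0,0,0],[0,0,0],[0,0,0],[0,0,0]])

```text
clock: 12.62
eef_pos: [499.2, -107.2, 20.9]
tcp_rot: [-3.142, -0.0, 1.752]
contact_force: [-0.1, 0.1, 0.6]
opening: 0.002
grasp_force: 0.0
```

Call:
play_rows(dp=[[0,0,0.015],[0,0,0.03],[0,0,0.045],[0,0,0.06],[0,0,0.08]], rot=[[0,0,0],[0,0,0],[0,0,0],[0,0,0],[0,0,0]])

```text
clock: 13.03
eef_pos: [499.5, -107.3, 18.0]
tcp_rot: [3.141, 0.0, 1.752]
contact_force: [0.6, -0.7, 2.9]
opening: -0.0
grasp_force: 0.9
```

Call:
play_rows(dp=[[0,0,0.015],[0,0,0.03],[0,0,0.045],[0,0,0.06],[0,0,0.08]], rot=[[0,0,0],[0,0,0],[0,0,0],[0,0,0],[0,0,0]])

```text
clock: 13.45
eef_pos: [499.4, -107.3, 14.7]
tcp_rot: [3.141, 0.0, 1.752]
contact_force: [0.8, -0.9, 4.0]
opening: 0.001
grasp_force: 1.2
```

Call:
play_rows(dp=[[0,0,0.01],[0,0,0.02],[0,0,0.03],[0,0,0.04],[0,0,0.04]], rot=[[0,0,0],[0,0,0],[0,0,0],[0,0,0],[0,0,0]])

```text
clock: 13.87
eef_pos: [499.2, -107.2, 13.0]
tcp_rot: [-3.142, -0.0, 1.752]
contact_force: [-0.6, -1.2, 1.6]
opening: -0.001
grasp_force: 0.7
```

Call:
play_rows(dp=[[0,0,0.01],[0,0,0.02],[0,0,0.025],[0,0,0.025],[0,0,0.025]], rot=[[0,0,0],[0,0,0],[0,0,0],[0,0,0],[0,0,0]])

```text
clock: 14.28
eef_pos: [499.3, -107.3, 12.5]
tcp_rot: [3.141, 0.0, 1.752]
contact_force: [-1.1, -1.9, 8.5]
opening: -0.001
grasp_force: 4.2
```

Call:
play_rows(dp=[[0,0,0.01],[0,0,0.015],[0,0,0.015],[0,0,0.015]], rot=[[0,0,0],[0,0,0],[0,0,0],[0,0,0]])

```text
clock: 14.62
eef_pos: [499.4, -107.3, 12.3]
tcp_rot: [3.141, 0.0, 1.752]
contact_force: [-2.5, -1.6, 15.8]
opening: 0.001
grasp_force: 8.1
```

The left rail is shut. I lift and cross to the right rail, 235 mm along tool -x.

Call:
play_rows(dp=[[0,0,-0.1],[0,0,-0.4],[0,0,-0.9],[0,0,-1.4],[0,0,-1.6]], rot=[[0,0,0],[0,0,0],[0,0,0],[0,0,0],[0,0,0]])

```text
clock: 15.03
eef_pos: [499.9, -107.1, 77.2]
tcp_rot: [3.14, 0.0, 1.752]
contact_force: [0.6, -0.2, -0.6]
opening: -0.001
grasp_force: 0.0
```

Call:
play_rows(dp=[[-0.6,0,0],[-1.4,0,0],[-2.2,0,0],[-3.0,0,0],[-3.8,0,0]], rot=[[0,0,0],[0,0,0],[0,0,0],[0,0,0],[0,0,0]])

```text
clock: 15.45
eef_pos: [526.3, -257.8, 74.9]
tcp_rot: [-3.141, -0.001, 1.752]
contact_force: [0.8, -0.0, -0.3]
opening: 0.003
grasp_force: 0.0
```

Call:
play_rows(dp=[[-0.8,0,0],[-1.4,0,0],[-1.95,0,0],[-2.05,0,0.2],[-2.05,0,0.3]], rot=[[0,0,0],[0,0,0],[0,0,0],[0,0,0],[0,0,0]])

```text
clock: 15.87
eef_pos: [540.9, -338.1, 62.0]
tcp_rot: [-3.141, -0.001, 1.75]
contact_force: [-0.6, 0.9, -0.1]
opening: -0.002
grasp_force: 0.0
```

Call:
play_rows(dp=[[0,0,0],[0,0,0]], rot=[[0,0,0],[0,0,0]])

```text
clock: 16.03
eef_pos: [540.4, -335.7, 62.4]
tcp_rot: [-3.14, -0.002, 1.753]
contact_force: [-0.1, -0.7, 0.3]
opening: 0.001
grasp_force: 0.0
```

```bash
python3 go.py right 31
```

```text
t 16.03 pos [ 540.4 -335.7   62.4] rot [-3.140e+00 -2.000e-03  1.753e+00] frame xy 0.6 -115.0 F [-0.1 -0.7  0.3] open 0.0
goal [ 540.3 -338.3   31. ] dp [-0.065 -0.014  0.785] rot [-0.02 -0.02  0.01]
```

Call:
play_rows(dp=[[-0.05,0,0.2],[-0.05,0,0.4],[-0.05,0,0.6],[-0.05,0,0.75],[-0.05,0,0.77]], rot=[[0,0,0],[0,0,0],[0,0,0],[0,0,0],[0,0,0]])

```text
clock: 16.45
eef_pos: [540.9, -338.5, 30.9]
tcp_rot: [-3.14, -0.002, 1.752]
contact_force: [-0.8, 1.4, 0.1]
opening: 0.0
grasp_force: 0.0
```

Call:
play_rows(dp=[[0,0,0.03],[0,0,0.06],[0,0,0.09],[0,0,0.12],[0,0,0.15]], rot=[[0,0,0],[0,0,0],[0,0,0],[0,0,0],[0,0,0]])

```text
clock: 16.87
eef_pos: [542.0, -339.5, 26.9]
tcp_rot: [3.141, 0.0, 1.752]
contact_force: [1.1, -0.2, 0.0]
opening: 0.0
grasp_force: 0.0
```

Call:
play_rows(dp=[[0,0,0.02],[0,0,0.04],[0,0,0.06],[0,0,0.08],[0,0,0.1]], rot=[[0,0,0],[0,0,0],[0,0,0],[0,0,0],[0,0,0]])

```text
clock: 17.28
eef_pos: [541.8, -339.4, 22.6]
tcp_rot: [3.142, 0.0, 1.752]
contact_force: [0.2, 0.6, 0.2]
opening: 0.002
grasp_force: 0.0
```

Call:
play_rows(dp=[[0.01,0,0.015],[0.02,0,0.03],[0.02,0,0.045],[0.02,0,0.06],[0.02,0,0.08]], rot=[[0,0,0],[0,0,0],[0,0,0],[0,0,0],[0,0,0]])

```text
clock: 17.7
eef_pos: [541.7, -338.6, 19.6]
tcp_rot: [3.141, 0.0, 1.752]
contact_force: [-1.4, -0.7, 2.5]
opening: -0.004
grasp_force: 1.0
```

Call:
play_rows(dp=[[0,0,0.015],[0,0,0.03],[0,0,0.045],[0,0,0.06],[0,0,0.08]], rot=[[0,0,0],[0,0,0],[0,0,0],[0,0,0],[0,0,0]])

```text
clock: 18.12
eef_pos: [541.8, -338.5, 16.4]
tcp_rot: [3.141, 0.0, 1.752]
contact_force: [0.5, 0.8, 4.5]
opening: 0.0
grasp_force: 1.5
```

Call:
play_rows(dp=[[0,0,0.015],[0,0,0.03],[0,0,0.04],[0,0,0.05],[0,0,0.06]], rot=[[0,0,0],[0,0,0],[0,0,0],[0,0,0],[0,0,0]])

```text
clock: 18.53
eef_pos: [541.5, -338.4, 13.8]
tcp_rot: [-3.141, -0.0, 1.752]
contact_force: [0.4, 1.7, 4.5]
opening: -0.0
grasp_force: 1.7
```

Call:
play_rows(dp=[[0,0,0.01],[0,0,0.02],[0,0,0.03],[0,0,0.04],[0,0,0.04]], rot=[[0,0,0],[0,0,0],[0,0,0],[0,0,0],[0,0,0]])

```text
clock: 18.95
eef_pos: [541.5, -338.2, 12.5]
tcp_rot: [-3.141, -0.001, 1.752]
contact_force: [-1.4, 4.3, 7.3]
opening: 0.001
grasp_force: 3.7
```

Call:
play_rows(dp=[[0,0,0.01],[0,0,0.015],[0,0,0.015],[0,0,0.015]], rot=[[0,0,0],[0,0,0],[0,0,0],[0,0,0]])

```text
clock: 19.28
eef_pos: [541.5, -338.2, 12.4]
tcp_rot: [-3.141, -0.001, 1.752]
contact_force: [-3.6, 5.2, 12.7]
opening: 0.001
grasp_force: 6.3
```

Call:
play_rows(dp=[[0,0,-0.1],[0,0,-0.5],[0,0,-1.2],[0,0,-2.0],[0,0,-2.8]], rot=[[0,0,0],[0,0,0],[0,0,0],[0,0,0],[0,0,0]])

```text
clock: 19.7
eef_pos: [541.0, -338.6, 124.1]
tcp_rot: [-3.14, -0.0, 1.752]
contact_force: [0.5, -0.7, 0.4]
opening: 0.0
grasp_force: 0.0
```

Call:
play_rows(dp=[[-0.8,-0.2,-0.4],[-1.6,-0.4,-0.8],[-2.4,-0.6,-1.2],[-3.2,-0.8,-1.6],[-4.0,-1.0,-2.0]], rot=[[0,0,0],[0,0,0],[0,0,0],[0,0,0],[0,0,0]])

```text
clock: 20.12
eef_pos: [530.6, -505.0, 204.4]
tcp_rot: [-3.141, 0.001, 1.752]
contact_force: [0.5, 0.1, -0.9]
opening: -0.002
grasp_force: 0.0
```

Run:
```python
from rig import optics,telemetry
import cv2
f=optics.grab_frame("scene")["color"]; w=optics.grab_frame("top")["color"]
f=cv2.resize(f[185:265,200:380],(648,288),interpolation=cv2.INTER_CUBIC)
w=cv2.resize(w[125:250,230:392],None,fx=4,fy=2.4,interpolation=cv2.INTER_CUBIC) if 0 else cv2.resize(w[130:208+35,200:416],(648,300),interpolation=cv2.INTER_CUBIC)
cv2.imwrite("pics/end.png",cv2.vconcat([f,w])[...,::-1])
print(telemetry.sense()["eef_pos"],telemetry.sense()["contact_force"])
```

```text
[ 531.08552405 -509.31159964  206.63692836] [0.80610222 0.25639109 1.4066683 ]
```

View pics/end.png

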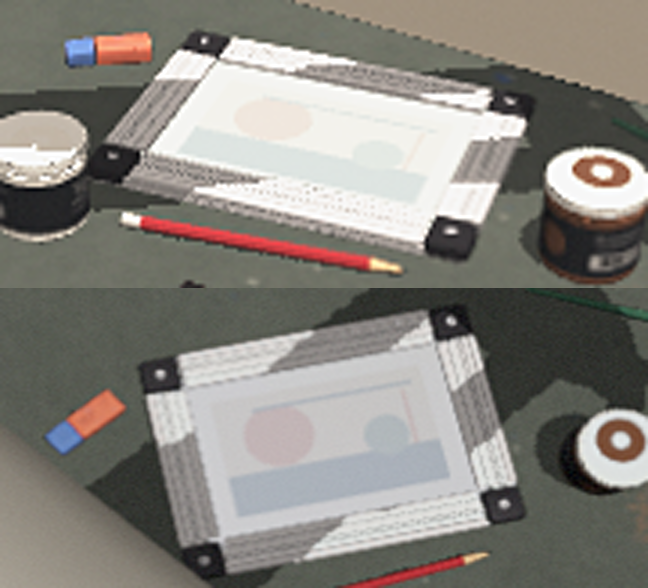

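All four rails lie flat in both views. The far-left screw is still at about (253,162) in the top view, so the frame has not moved, and the other items are where they were.

```bash
python3 -c "
from rig import r
print(r.sign_off())"
```

```text
the job is handed in; nothing more can be done
None
```

I pressed all four rails flat in the order asked (far, near, left, right), peaking at about 17 N, with the frame and its neighbours unmoved in the final pictures, and handed the job in at about 20 s of the 54 s limit.

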